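# Take the twist-lock depth knob off the router

### The arm

A 7-joint arm with a two-finger parallel gripper is mounted at the origin on the work surface. World frame = base frame: x ahead of the robot, y to its left, z up, the work surface at z = 0. Lengths are in m, angles in rad, forces in N, time in s.
With the tool pointing down it reaches from about 0.425 to 0.875 m from the base axis. Payload 4.7 kg.
Tool frame: the origin (TCP) lies midway between the tips of the shut fingers; the grasp point (between the pads) lies 19 mm behind it; z points along the fingers, y is the line along which they close (so a half turn about z gives the same grasp; the last joint's range is limited). The gripper opens to 85 mm and grips with 20 to 120 N. Pads are 22 mm wide; open, the fingers measure 114 mm over their backs; the gripper's body (76 mm by 85 mm) begins 54 mm behind the grasp point. The pads swing forward as they close: fully open they stand 13 mm farther back than shut.
Start: joints at [-1.138, 0.321, -0.07, 1.45, 0.023, 1.371, -0.057], TCP at [0.264, 0.594, 0.231] pointing down, gripper open.
Joint ranges: [-2.86, 2.86], [-0.3, 2.09], [-1.38, 1.24], [0.06, 2.45], [-1.56, 4.7], [0.09, 2.05], [-2.69, 2.69]. Speed limits (rad/s): [2.57, 2.57, 3.14, 3.14, 3.14, 3.14, 3.14].

### API

Orientations are given as a unit quaternion [w, x, y, z].
In Python, from workcell import r gives the robot as it stands. The module is installed in compiled form; this text tells all that it offers.
- The arm moves only by the tool jog_arm, never from a script. Its argument "deltas" is a list of rows, each a list of 3 entries, a list of its own where there are three numbers: the turn, a rotation vector about the tool's x, y, z each as a share of 2 pi rad, from -1 to 1, then the shift along the tool's x, y, z each as a share of 0.12 m, from -1 to 1, then the opening, from -1 (shut) to 1 (fully open). A call has 1 to 8 rows; each row is the pose to reach, as a shift and turn from the pose commanded when the call began, along the tool's axes at that moment, turning the shorter way round; what a row does not reach only later rows make up. A row lasts 1/8 s, in which the tool goes at most 62.5 mm and 10.7 degrees, less where a joint would pass 70% of its speed; a pose out of reach is approached as far as the arm can. A call with a number of a shift or a turn outside -1 to 1 is refused whole. A call with a gripper value outside its range is refused whole. The fingers move at their own pace and stop on an object; "squeeze" is the grip in N (left out, the last holds). Time passes only in rows, so rows that repeat a pose let the fingers close. It gives the time, the measured TCP pose, the force, the opening and the grip force at its end, in the units of the state.
- r.get_obs(): the state, without advancing time (a new reading comes with each control period).
- r.camera(name): name is "scene" or "top"; returns a dict with "pixels" (400x640x3 uint8, red, green, blue), "range_z" (400x640 float32, m along the optical axis (not along the pixel's ray), 0 where there is no reading), "fx", "fy", "cx", "cy" (pixels), "dist_coeffs" ([k1, k2, p1, p2, k3] as OpenCV has them; the pictures are not rectified), "xyz" and "attitude" of the camera in the world. Camera axes: x right, y down, z forward; pixel columns grow to the right and rows downward; lengths in m; the calibration is good to about 2 mm. A picture is of the moment at which its call begins.
- r.sign_off(): hands the job in; it is judged then, once.
The state is a dict: "time_s": time; "qpos": joint angles; "qvel": joint speeds; "joint_torque": joint torques, N m; "eef_pos": TCP position; "ee_rot": TCP orientation; "ft_force": force on the tool from outside, world axes, zero at the start; "torque": the same for the moment, N m; "grip_width": finger opening in m; "gripper_force": force on a finger pad.
Only numpy, scipy, OpenCV 4.12 (cv2) and the standard library are available. Lean on these libraries where they do the work, as an engineer would, in place of code of your own. Each camera call takes 0.05 s, during which the arm holds its last target. There are 200 camera calls.

### The job

Slide the router on its sled along the T-tracks to the bit-change mark, so that its pointer stands between the two ribs of the index block and the collet is over the bench hole. Then take off the knob on top of the depth rod: it is a twist-lock that opens in about a sixth of a turn, but some are left-handed and some right-handed and nobody knows which this one is, so find out by trying: if it stops short one way, turn it the other, and lift it straight off once it is free. Finish while still holding the knob upright in the gripper about 6 cm above its seat, with the router still at the mark and the other things on the bench left alone.

Things in the scene. Friction and masses are not known exactly. Their poses are not given: they have to be found in the camera images.
- sled: the router sled: grey plate 186 x 180 mm riding on the two tracks, with the whole router on it; origin on the bench under the motor's axis, x across the tracks away from the robot, y along them to the left. It slides along y only, against about 12 N of friction, up to 0.22 m either way of its start, stays where it is left and cannot lift or turn
- pointer_tip (a point): tip of the small steel pointer on the sled's near (robot) edge, 21 mm above the bench; its x axis points across the tracks away from the robot, its y axis along the tracks to the left
- change_mark (a point): the bit-change mark: middle between the TWO raised ribs (16 mm apart, running across the tracks) on an aluminium index block 30 x 36 x 19 mm beside the near track; a steel-rimmed dark hole in the bench (58 mm) lies 113 mm beyond it between the tracks. The pointer passes clear of the ribs. It may be the left or the right block; axes as the sled's
- start_mark (a point): mark on the other index block, the same size but with ONE rib and no hole by it; not wanted here
- handle_left (a point): centre of the router's left ball handle: black, axis along the tracks, 42 mm thick, 48 mm long, 103 mm above the bench; free all round, gripped well from above across its thickness (fingers closing across the tracks). The motor body (76 mm thick, top 178 mm above the bench) stands 107 mm to the right of it
- handle_right (a point): centre of the right ball handle, likewise, the motor 107 mm to the left of it
- seat (a point): on the depth rod's axis, where the mouth of the seated knob rests, 195 mm above the bench; fixed to the sled, axes as pointer_tip. The rod stands 62 mm nearer the robot than the motor's axis; the motor's top is 17 mm lower than this point. The locking head on the rod rises 14 mm above it inside the knob
- knob_mid (a point): half-way up the black depth knob, on its axis: 44 mm high in all; below, a plain skirt 54 mm across and 17 mm high with white ticks; above it the fluted round grip, 36 mm across and 27 mm high, with a raised bar across its grey top along its own x axis. Loose, about 130 g, nothing stands near it. Locked, its x axis lies within 0.1 rad of the seat's x axis
- knob: the same knob; origin at the centre of its mouth, 22 mm below knob_mid. Turned the wrong way it stops hard after 0.1 to 0.3 rad; turned the right way it turns freely to a stop at 1.0 to 1.2 rad and lifts straight off from 0.85 rad on. It does not rise while turning. Which way opens it, clockwise or anticlockwise from above, changes from start to start and cannot be seen
- maple_long: long maple scrap block, 150 x 60 x 45 mm, loose; origin under its middle; not to be moved
- maple_short: short maple scrap block, 90 x 75 x 32 mm, loose; origin under its middle; not to be moved
- sanding_block: sanding block, yellow back on a black rubber sole, 120 x 66 x 38 mm, loose; origin under its middle; not to be moved
- green_bin: open green plastic bin, 160 x 110 x 70 mm, loose; origin under its middle; not to be moved
- track_clamp: aluminium T-track hold-down clamp, bar 150 x 26 mm lying level, with a black star knob, 56 mm high over all, loose; origin under its middle; not to be moved
- collet_spanner: flat steel collet spanner, 170 mm long, loose; origin under its middle; not to be moved
Not all that is in view belongs to the job. Of the things shaped like the knob, the black one is meant.

How it is judged:
By the outcome, as a careful person would: the job done as asked, in the order asked, and still so for the second after the job is handed in, while the arm keeps its last pose, push and grip.
It also fails if it takes over 61 s, if anything falls off the work surface, if the arm or the gripper's body presses on something with over 40 N, if the wrist force passes 120 N, or if a joint passes its speed limit or range.

## Working session

There is one attempt and no reset: what is moved stays moved. The work goes in short steps, Python scripts to look and compute and a tool call to move; the robot and the scene stay as the last step left them, time stands still between calls to the robot, and variables do not carry over. Pictures are saved under pics/ and viewed, at most 10 in all, crops included, and the job is handed in when it is done.

Besides the shell and the picture viewer there is one more tool, called after ">>>" as name([rows], argument=value, ...), one row to a line, values as JSON. jog_arm: Moves the arm, as the interface text tells. Shift numbers are shares of 0.12 m and turn numbers shares of 2 pi rad, none past 1 either way. Its arguments: {"type":"object","properties":{"deltas":{"type":"array"},"squeeze":{"type":"number"}},"required":["deltas"]}

```bash
mkdir -p pics
cat > h.py <<'E'
import numpy as np, cv2, pickle
from scipy.spatial.transform import Rotation as R
from workcell import r
def grab(name,tag):
    c=r.camera(name); pickle.dump(c,open(f'{tag}.pkl','wb'))
    cv2.imwrite(f'pics/{tag}.png',c['pixels'][:,:,::-1]); return c
def load(tag): return pickle.load(open(f'{tag}.pkl','rb'))
def rot(c):
    q=np.array(c['attitude'],float)
    return q if q.shape==(3,3) else R.from_quat(np.r_[q[1:],q[0]]).as_matrix()
def ray(c,u,v):
    K=np.array([[c['fx'],0,c['cx']],[0,c['fy'],c['cy']],[0,0,1]])
    p=cv2.undistortPoints(np.array([[[u,v]]],float),K,np.array(c['dist_coeffs'],float))[0,0]
    return rot(c)@np.array([p[0],p[1],1])
def atz(c,u,v,z):
    d=ray(c,u,v);o=np.array(c['xyz']);return o+d*(z-o[2])/d[2]
def dep(c,u,v): return np.array(c['xyz'])+ray(c,u,v)*c['range_z'][int(round(v)),int(round(u))]
def crop(c,tag,u0,v0,u1,v1,s): cv2.imwrite(f'pics/{tag}.png',cv2.resize(c['pixels'][v0:v1,u0:u1,::-1],None,fx=s,fy=s,interpolation=cv2.INTER_CUBIC))
E
python3 - <<'E'
from h import *
for n in('top','scene'):
    c=grab(n,n+'0');print(n,c['xyz'],c['attitude'],c['fx'],c['dist_coeffs'])
print(r.get_obs())
E
```

```text
top [0.48693728 0.01982857 1.50734766] [-0.00897251  0.70795033 -0.7058775   0.02151246] 431.2779577455905 [0.01825652 0.         0.         0.         0.        ]
scene [0.97450744 0.76864245 1.13780836] [-0.0886848   0.23305778  0.90363121 -0.34823802] 386.5216982633523 [-0.09601586  0.          0.          0.          0.        ]
{'time_s': 0.1, 'qpos': array([-1.13792087,  0.32176829, -0.07009732,  1.4515429 ,  0.02259583,
        1.3708165 , -0.05687398]), 'qvel': array([ 0.00110681, -0.00268388, -0.00020217, -0.00182269, -0.00025343,
        0.00094342,  0.00020388]), 'joint_torque': array([-4.19134694e-04, -4.94877255e+01, -3.84261059e-01, -3.15211451e+01,
        1.30166940e-02,  7.39011884e-03, -1.07690475e-06]), 'eef_pos': array([0.26415614, 0.59337475, 0.23032544]), 'ee_rot': array([-1.39668123e-04,  2.07829276e-01,  9.78164724e-01, -8.62741728e-04]), 'ft_force': array([0.77715157, 0.89827925, 0.72938539]), 'torque': array([-0.01693981,  0.00293963, -0.02541879]), 'gripper_force': 0.0, 'grip_width': 0.08540517332626614}
```

View pics/top0.png

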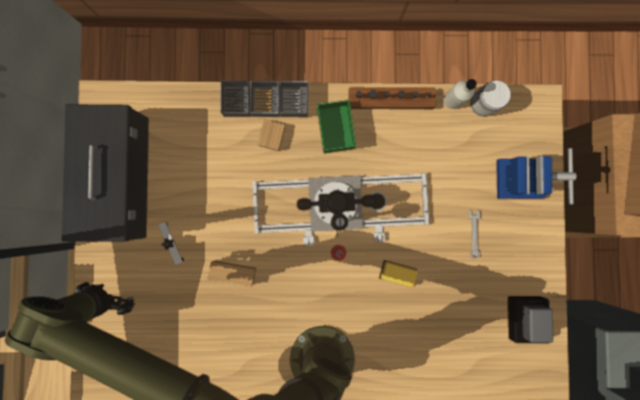

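View pics/scene0.png

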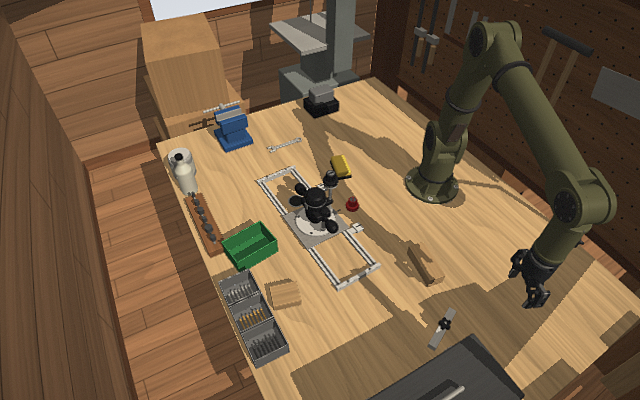

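The top view shows the router at about (337,203), its knob at (340,221), and index blocks at about (309,238) and (381,234). A red decoy is at (338,253). I'll enlarge the router area.

Run:
```python
from h import *
c=load('top0');crop(c,'t1',245,160,445,285,4)
for n,u,v in (('motor',337,203),('knob',340,221),('bL',309,238),('bR',381,234),('tL',255,208),('tR',428,198),('hL',306,204),('hR',372,201)):print(n,dep(c,u,v).round(3))
print(atz(c,340,221,.239))
c=load('scene0');crop(c,'s1',250,150,400,300,4)
```

```text
motor [ 0.529 -0.044  0.185]
knob [ 0.474 -0.05   0.242]
bL [0.413 0.044 0.012]
bR [ 0.427 -0.204  0.018]
tL [0.516 0.23  0.021]
tR [ 0.553 -0.372  0.003]
hL [0.527 0.053 0.119]
hR [ 0.537 -0.16   0.121]
[ 0.47398348 -0.05037877  0.239     ]
```

View pics/t1.png

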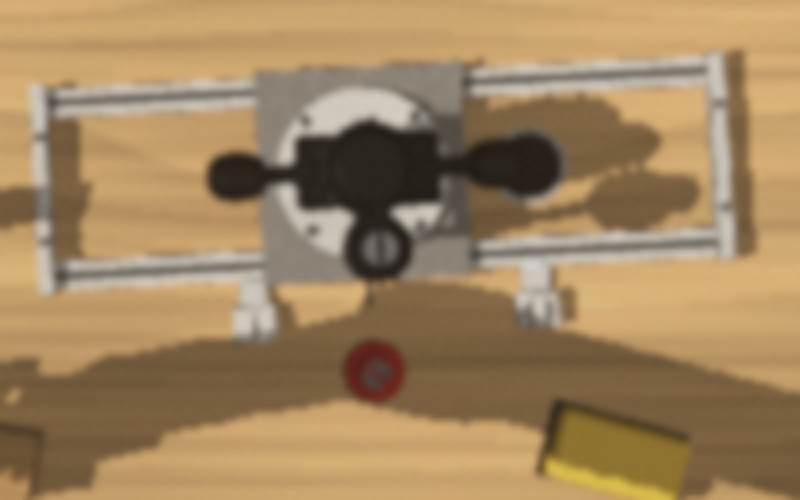

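View pics/s1.png

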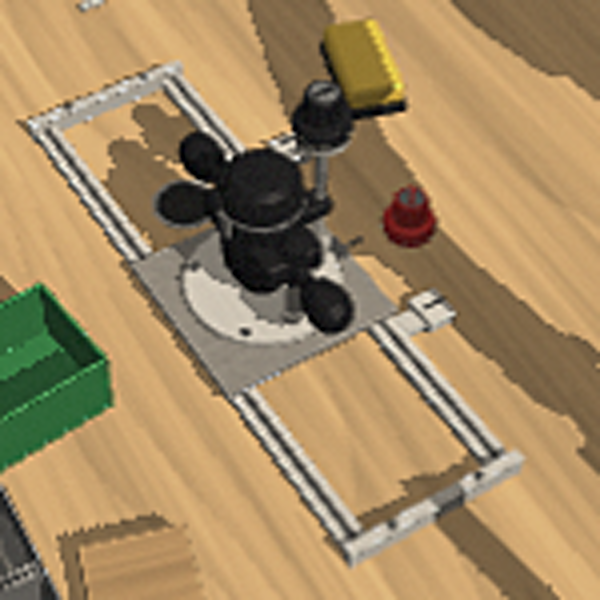

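The top crop shows two ribs on the right block, near crop (538,308), with the rimmed hole beside it at (530,164). The right block is therefore the change mark, and the pointer tip is at crop (370,303). The scene crop shows one rib on the left block.

```bash
python3 - <<'E'
from h import *
c=load('top0')
P=lambda u,v,z:atz(c,245+u/4-.375,160+v/4-.375,z)
a=[P(48,103,.015),P(710,70,.015),P(60,274,.015),P(725,243,.015)]
t=[(a[0]-a[1])[:2],(a[2]-a[3])[:2]]
ang=[np.degrees(np.arctan2(-k[0],k[1])) for k in t];print('track ang',ang)
th=np.radians(np.mean(ang));ex=np.array([np.cos(th),np.sin(th)]);ey=np.array([-np.sin(th),np.cos(th)])
for n,p in dict(tip=P(370,303,.021),block=P(538,308,.019),hole=P(530,164,0),hL=P(236,176,.103),hR=P(500,163,.103),knobtop=P(379,247,.239),motor=P(371,166,.178)).items():print(n,p.round(4),'x,y sled',(p[:2]@ex).round(4),(p[:2]@ey).round(4))
s=load('scene0');crop(s,'s2',300,205,400,255,8)
crop(c,'t2',365,220,400,250,16)
E
python3 - <<'E'
import cv2,numpy as np
a=cv2.imread('pics/s2.png');b=cv2.imread('pics/t2.png')
b=cv2.resize(b,(233,200));o=np.zeros((600,800,3),np.uint8);o[:400]=a;o[400:,:233]=b;cv2.imwrite('pics/m1.png',o)
E
```

```text
track ang [np.float64(3.085061254157721), np.float64(2.7950341710572575)]
tip [ 0.4224 -0.0526  0.021 ] x,y sled 0.4191 -0.0742
block [ 0.4183 -0.1976  0.019 ] x,y sled 0.4076 -0.2188
hole [ 0.5432 -0.1937  0.    ] x,y sled 0.5325 -0.2214
hL [0.5288 0.0606 0.103 ] x,y sled 0.5312 0.0334
hR [ 0.5401 -0.1546  0.103 ] x,y sled 0.5314 -0.1821
knobtop [ 0.4729 -0.0485  0.239 ] x,y sled 0.4698 -0.0727
motor [ 0.5346 -0.0456  0.178 ] x,y sled 0.5316 -0.073
```

View pics/t2.png

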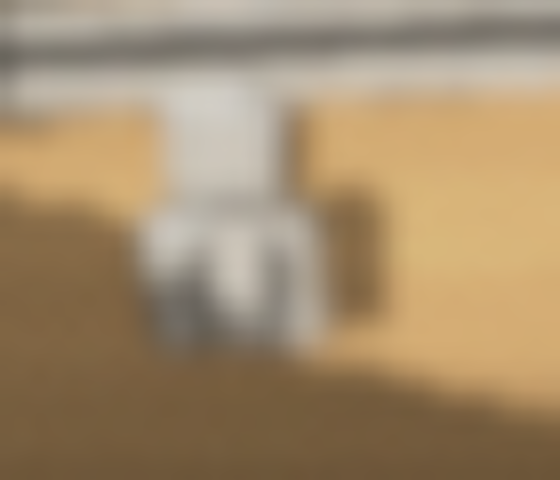

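The ribs are at about crop x 200 and 283, with the middle at u≈379.3. The sled therefore needs to travel about −0.145 m along the track. I'll approach the left handle with tool y across the tracks.

>>> jog_arm([
  [[0, 0, 0.175], [-1, -0.826, 0], 1],
  [[0, 0, 0.175], [-1, -0.826, 0], 1],
  [[0, 0, 0.175], [-1, -0.826, 0], 1],
  [[0, 0, 0.175], [-1, -0.826, 0], 1],
  [[0, 0, 0.175], [-1, -0.826, 0], 1],
  [[0, 0, 0.175], [-1, -0.826, 0], 1],
  [[0, 0, 0.175], [-1, -0.826, 0], 1],
])

```text
time_s: 0.98
eef_pos: [0.3335, 0.4542, 0.2309]
ee_rot: [0.0, 0.688, 0.726, -0.0]
ft_force: [-0.8, -0.5, -0.9]
grip_width: 0.0851
gripper_force: 0.0
```

>>> jog_arm([
  [[0, 0, 0], [-0.84, 0.365, 0], 1],
  [[0, 0, 0], [-0.84, 0.365, 0], 1],
  [[0, 0, 0], [-0.84, 0.365, 0], 1],
])

```text
time_s: 1.35
eef_pos: [0.3854, 0.352, 0.2315]
ee_rot: [0.001, 0.69, 0.724, -0.0]
ft_force: [-0.5, 1.1, -1.4]
grip_width: 0.0853
gripper_force: 0.0
```

>>> jog_arm([
  [[0, 0, 0], [-0.84, 0.365, 0], 1],
  [[0, 0, 0], [-0.84, 0.365, 0], 1],
  [[0, 0, 0], [-0.84, 0.365, 0], 1],
])

```text
time_s: 1.72
eef_pos: [0.4334, 0.2546, 0.2315]
ee_rot: [0.0, 0.69, 0.724, 0.0]
ft_force: [-0.4, 0.2, -0.1]
grip_width: 0.0852
gripper_force: 0.0
```

>>> jog_arm([
  [[0, 0, 0], [-0.84, 0.365, 0], 1],
  [[0, 0, 0], [-0.84, 0.365, 0], 1],
  [[0, 0, 0], [-0.84, 0.365, 0], 1],
  [[0, 0, 0], [-0.84, 0.365, 0], 1],
])

```text
time_s: 2.22
eef_pos: [0.4801, 0.1616, 0.2311]
ee_rot: [-0.001, 0.687, 0.727, 0.0]
ft_force: [-1.4, 0.2, 0.9]
grip_width: 0.0854
gripper_force: 0.0
```

>>> jog_arm([
  [[0, 0, 0], [-0.862, 0.362, 0], 1],
  [[0, 0, 0], [-0.862, 0.362, 0], 1],
  [[0, 0, 0], [-0.862, 0.362, 0], 1],
  [[0, 0, 0], [-0.862, 0.362, 0.3], 1],
  [[0, 0, 0], [-0.862, 0.362, 0.6], 1],
  [[0, 0, 0], [-0.862, 0.362, 0.6], 1],
])

```text
time_s: 2.98
eef_pos: [0.5268, 0.0612, 0.1566]
ee_rot: [-0.002, 0.687, 0.727, -0.002]
ft_force: [0.2, -0.1, 0.0]
grip_width: 0.0853
gripper_force: 0.0
```

Run:
```python
from h import *
s=grab('scene','s3');crop(s,'s3c',250,100,420,260,4)
o=r.get_obs();print(o['eef_pos'],o['qpos'])
```

```text
[0.52844726 0.06087184 0.15870106] [-0.61237837  0.12413065  0.48364453  1.85275039 -0.06262568  1.18196297
 -0.05149566]
```

View pics/s3c.png

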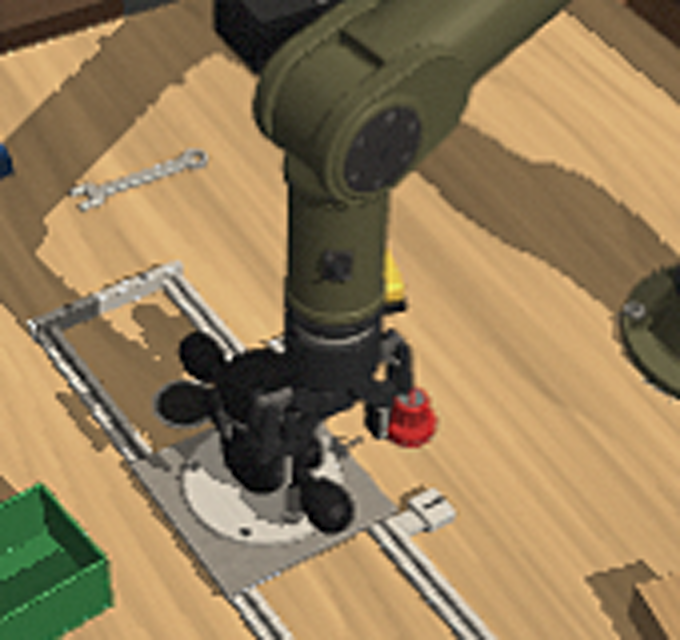

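The open fingers straddle the line above the left handle: fingers are near (270,430) and (385,400), and the handle is at (327,505). I'll descend and grip.

>>> jog_arm([
  [[0, 0, 0], [0, 0, 0.2], 1],
  [[0, 0, 0], [0, 0, 0.4], 1],
  [[0, 0, 0], [0, 0, 0.64], 1],
  [[0, 0, 0], [0, 0, 0.64], 1],
])

```text
time_s: 3.52
eef_pos: [0.529, 0.0596, 0.0824]
ee_rot: [-0.001, 0.688, 0.726, -0.001]
ft_force: [0.8, 0.3, -1.2]
grip_width: 0.0858
gripper_force: 0.0
```

>>> jog_arm([
  [[0, 0, 0], [0, 0, 0], -1],
  [[0, 0, 0], [0, 0, 0], -1],
  [[0, 0, 0], [0, 0, 0], -1],
  [[0, 0, 0], [0, 0, 0], -1],
  [[0, 0, 0], [0, 0, 0], -1],
  [[0, 0, 0], [0, 0, 0], -1],
], squeeze=60)

```text
time_s: 4.28
eef_pos: [0.5267, 0.0586, 0.084]
ee_rot: [-0.003, 0.688, 0.725, -0.002]
ft_force: [-11.3, 0.2, 13.1]
grip_width: 0.0391
gripper_force: 58.6
```

>>> jog_arm([
  [[0, 0, 0], [-0.1, 0, 0], -1],
  [[0, 0, 0], [-0.2, 0, 0], -1],
  [[0, 0, 0], [-0.3, 0, 0], -1],
  [[0, 0, 0], [-0.4, 0, 0], -1],
  [[0, 0, 0], [-0.5, 0, 0], -1],
  [[0, 0, 0], [-0.6, 0, 0], -1],
  [[0, 0, 0], [-0.6, 0, 0], -1],
])

```text
time_s: 5.15
eef_pos: [0.5304, -0.0101, 0.084]
ee_rot: [-0.005, 0.688, 0.726, -0.0]
ft_force: [-12.4, 6.9, 14.2]
grip_width: 0.0395
gripper_force: 59.1
```

>>> jog_arm([
  [[0, 0, 0], [-0.1, 0, 0], -1],
  [[0, 0, 0], [-0.2, 0, 0], -1],
  [[0, 0, 0], [-0.3, 0, 0], -1],
  [[0, 0, 0], [-0.4, 0, 0], -1],
  [[0, 0, 0], [-0.5, 0, 0], -1],
  [[0, 0, 0], [-0.6, 0, 0], -1],
  [[0, 0, 0], [-0.6, 0, 0], -1],
])

```text
time_s: 6.02
eef_pos: [0.5343, -0.0824, 0.0839]
ee_rot: [-0.005, 0.688, 0.726, -0.0]
ft_force: [-11.4, 6.2, 15.0]
grip_width: 0.0389
gripper_force: 59.5
```

Run:
```python
from h import *
t=grab('top','t4');s=grab('scene','s4')
o=np.zeros((600,800,3),np.uint8)
o[:320]=cv2.resize(t['pixels'][200:264,320:480,::-1],(800,320),interpolation=cv2.INTER_CUBIC)
o[320:]=cv2.resize(s['pixels'][160:230,260:460,::-1],(800,280),interpolation=cv2.INTER_CUBIC)
cv2.imwrite('pics/m4.png',o);print(r.get_obs()['eef_pos'])
```

```text
[ 0.53433517 -0.08239781  0.08397881]
```

View pics/m4.png

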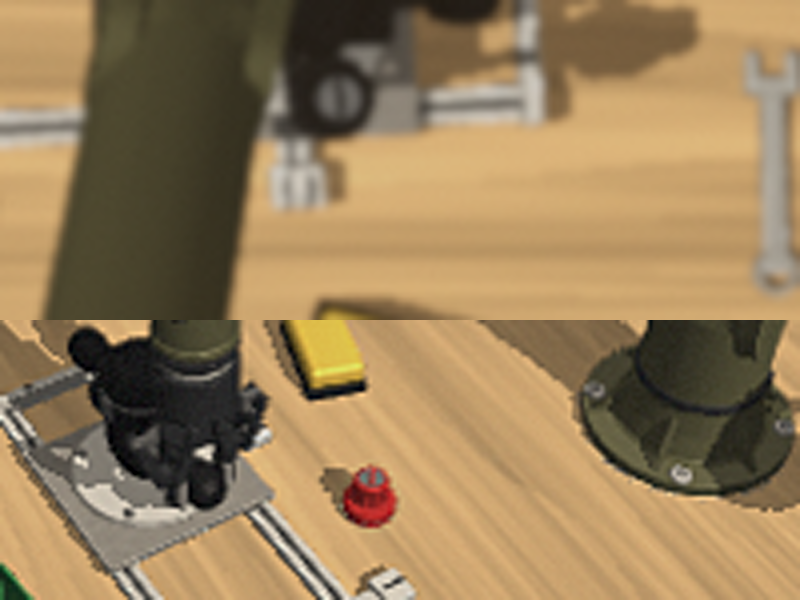

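The red knob and sanding block are undisturbed. The sled is almost at the block, which is at crop (299,186). I'll measure and zoom for the pointer.

Run:
```python
from h import *
c=load('t4');th=np.radians(2.94);ey=np.array([-np.sin(th),np.cos(th)])
for n,u,v,z in(('knob',387.6,218.6,.239),('block',379.4,236.8,.019)):print(n,atz(c,u,v,z)[:2]@ey)
im=c['pixels'][216:248,366:396,::-1]
im=cv2.normalize(im,None,0,255,cv2.NORM_MINMAX)
cv2.imwrite('pics/t4z.png',cv2.resize(im,None,fx=18,fy=18,interpolation=cv2.INTER_CUBIC))
```

```text
knob -0.21506742574340618
block -0.21970066944751415
```

View pics/t4z.png

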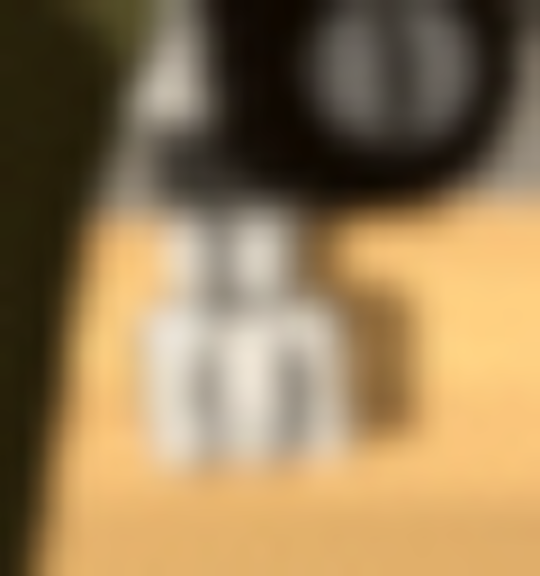

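The pointer is at zoom x≈218. The ribs are at about 208 and 293, so their middle is near 249. The sled needs about 5 mm more to the right.

>>> jog_arm([
  [[0, 0, 0], [-0.022, 0, 0], -1],
  [[0, 0, 0], [-0.043, 0, 0], -1],
  [[0, 0, 0], [-0.043, 0, 0], -1],
  [[0, 0, 0], [-0.043, 0, 0], -1],
])

```text
time_s: 6.62
eef_pos: [0.5345, -0.0854, 0.084]
ee_rot: [-0.006, 0.687, 0.726, 0.001]
ft_force: [-13.2, 11.0, 16.3]
grip_width: 0.0393
gripper_force: 59.6
```

>>> jog_arm([
  [[0, 0, 0], [0, 0, 0], 1],
  [[0, 0, 0], [0, 0, 0], 1],
  [[0, 0, 0], [0, 0, 0], 1],
  [[0, 0, 0], [0, 0, 0], 1],
  [[0, 0, 0], [0, 0, 0], 1],
])

```text
time_s: 7.25
eef_pos: [0.5374, -0.0907, 0.0825]
ee_rot: [0.0, 0.688, 0.725, -0.0]
ft_force: [-0.3, 0.3, 0.4]
grip_width: 0.0856
gripper_force: 0.0
```

>>> jog_arm([
  [[0, 0, 0], [0, 0, -0.4], 1],
  [[0, 0, 0], [0, 0, -0.8], 1],
  [[0, 0, 0], [0, 0, -1], 1],
  [[0, 0, 0], [0.3, 0, -1], 1],
  [[0, 0, 0], [0.6, 0, -1], 1],
  [[0, 0, 0], [1, 0, -1], 1],
  [[0, 0, 0], [1, 0, -1], 1],
])

```text
time_s: 8.12
eef_pos: [0.5307, 0.0342, 0.2023]
ee_rot: [-0.001, 0.686, 0.728, 0.0]
ft_force: [-0.2, -0.2, 0.3]
grip_width: 0.0856
gripper_force: 0.0
```

Run:
```python
from h import *
c=grab('top','t5');th=np.radians(2.94)
im=cv2.normalize(c['pixels'][190:250,340:410,::-1],None,0,255,cv2.NORM_MINMAX)
cv2.imwrite('pics/t5.png',cv2.resize(im,None,fx=10,fy=10,interpolation=cv2.INTER_CUBIC));print(r.get_obs()['eef_pos'])
```

```text
[0.53089917 0.03107066 0.20233713]
```

View pics/t5.png

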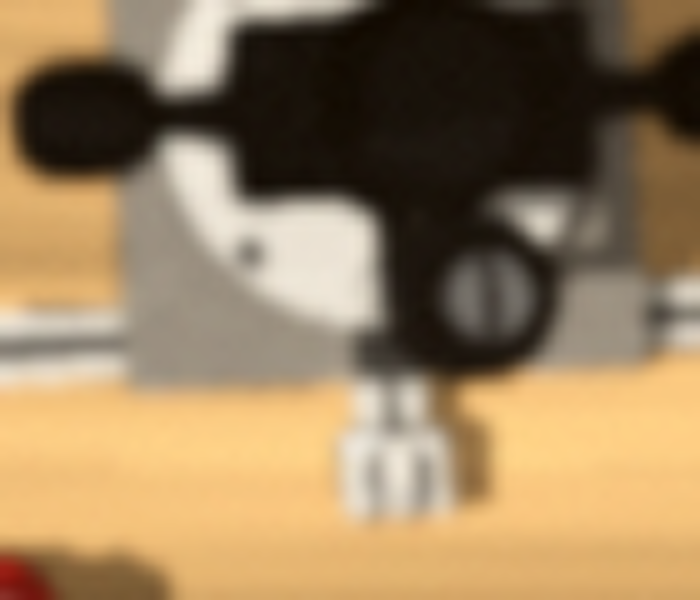

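The pointer, at about (391,410), stands between the ribs at (375,480) and (422,480). It is about 2 mm short of the middle once the track slant is allowed for. Next is the knob position.

Run:
```python
from h import *
c=load('t5');p=atz(c,388.55,219.45,.239);th=np.radians(2.94)
ex=np.array([np.cos(th),np.sin(th)]);ey=np.array([-ex[1],ex[0]]);print('knob px',p,p[:2]@ex,p[:2]@ey)
g=c['range_z'];pts=[dep(c,u,v) for v in range(208,232) for u in range(375,402)]
pts=np.array(pts);k=pts[(pts[:,2]>.228)&(pts[:,2]<.26)];q=(k[:,:2].max(0)+k[:,:2].min(0))/2
print(len(k),k.mean(0),q,np.ptp(k,axis=0))
o=r.get_obs();d=np.array([.4805,-.1925])-o['eef_pos'][:2]
print(o['eef_pos'],[(d@ey)/.12,(d@ex)/.12],o['torque'],o['qpos'][6])
```

```text
knob px [ 0.4789048  -0.19341979  0.239     ] 0.46835392924473174 -0.21772831740904433
111 [ 0.48112076 -0.1909022   0.23834174] [ 0.48166541 -0.19096659] [0.03254589 0.03196716 0.01577485]
[0.53089917 0.03107066 0.20233713] [np.float64(-1.8390951438849543), np.float64(-0.5149984427991982)] [-0.04050249  0.00602743 -0.01642654] -0.012716102050482575
```

>>> jog_arm([
  [[0, 0, 0], [0, 0, -0.4], 1],
  [[0, 0, 0], [0, 0, -0.75], 1],
  [[0, 0, 0], [-0.3, -0.15, -0.75], 1],
  [[0, 0, 0], [-0.6, -0.3, -0.75], 1],
  [[0, 0, 0], [-0.9, -0.515, -0.75], 1],
  [[0, 0, 0], [-0.9, -0.515, -0.75], 1],
  [[0, 0, 0], [-0.9, -0.515, -0.75], 1],
])

```text
time_s: 9.05
eef_pos: [0.475, -0.0825, 0.2926]
ee_rot: [-0.0, 0.689, 0.725, 0.0]
ft_force: [0.0, 0.6, -0.4]
grip_width: 0.0855
gripper_force: 0.0
```

>>> jog_arm([
  [[0, 0, 0], [-0.3, 0, 0], 1],
  [[0, 0, 0], [-0.6, 0, 0], 1],
  [[0, 0, 0], [-0.94, 0, 0], 1],
  [[0, 0, 0], [-0.94, 0, 0], 1],
  [[0, 0, 0], [-0.94, 0, 0], 1],
])

```text
time_s: 9.68
eef_pos: [0.4815, -0.1932, 0.2921]
ee_rot: [-0.0, 0.688, 0.726, -0.0]
ft_force: [-0.8, 0.2, 0.1]
grip_width: 0.0851
gripper_force: 0.0
```

Run:
```python
from h import *
th=np.radians(2.94)
ex=np.array([np.cos(th),np.sin(th)]);ey=np.array([-ex[1],ex[0]])
o=r.get_obs();d=np.array([.4805,-.1921])-o['eef_pos'][:2]
print(o['eef_pos'],o['ee_rot'],[(d@ey)/.12,(d@ex)/.12,(o['eef_pos'][2]-.211)/.12],o['torque'],o['ft_force'],o['qpos'])
```

```text
[ 0.48147011 -0.19322484  0.29211924] [-3.80473610e-04  6.87785007e-01  7.25914324e-01 -1.84243809e-04] [np.float64(0.009775978099905627), np.float64(-0.00759283157556819), np.float64(0.6759936941718048)] [0.05801701 0.04208097 0.04292987] [-0.79864144  0.17515878  0.13804707] [-3.82395217e-01 -1.78732606e-03  7.19370395e-01  1.69963400e+00
  1.21234302e-03  1.44414832e+00  3.90749787e-01]
```

>>> jog_arm([
  [[0, 0, 0], [0.01, -0.008, 0.2], 1],
  [[0, 0, 0], [0.01, -0.008, 0.4], 1],
  [[0, 0, 0], [0.01, -0.008, 0.6], 1],
  [[0, 0, 0], [0.01, -0.008, 0.676], 1],
  [[0, 0, 0], [0.01, -0.008, 0.676], 1],
])

```text
time_s: 10.3
eef_pos: [0.4801, -0.1923, 0.2112]
ee_rot: [-0.0, 0.688, 0.726, -0.0]
ft_force: [-1.1, 0.4, 0.4]
grip_width: 0.0856
gripper_force: 0.0
```

>>> jog_arm([
  [[0, 0, 0], [0, 0, 0], -1],
  [[0, 0, 0], [0, 0, 0], -1],
  [[0, 0, 0], [0, 0, 0], -1],
  [[0, 0, 0], [0, 0, 0], -1],
  [[0, 0, 0], [0, 0, 0], -1],
  [[0, 0, 0], [0, 0, 0], -1],
], squeeze=30)

```text
time_s: 11.05
eef_pos: [0.4802, -0.1935, 0.2121]
ee_rot: [0.0, 0.688, 0.725, 0.0]
ft_force: [-1.8, 0.4, 6.0]
grip_width: 0.0347
gripper_force: 29.9
```

Run:
```python
from h import *
o=r.get_obs();print({k:np.round(o[k],3) for k in('eef_pos','ee_rot','ft_force','torque','grip_width')})
```

```text
{'eef_pos': array([ 0.48 , -0.194,  0.212]), 'ee_rot': array([0.   , 0.688, 0.725, 0.   ]), 'ft_force': array([-1.828,  0.44 ,  6.022]), 'torque': array([0.071, 0.358, 0.03 ]), 'grip_width': np.float64(0.035)}
```

The grasp is well centred. I'll try turning clockwise from above (+z of the tool) by 0.35 rad.

>>> jog_arm([
  [[0, 0, 0.01], [0, 0, -0.008], -1],
  [[0, 0, 0.02], [0, 0, -0.008], -1],
  [[0, 0, 0.03], [0, 0, -0.008], -1],
  [[0, 0, 0.04], [0, 0, -0.008], -1],
  [[0, 0, 0.05], [0, 0, -0.008], -1],
  [[0, 0, 0.056], [0, 0, -0.008], -1],
  [[0, 0, 0.056], [0, 0, -0.008], -1],
])

```text
time_s: 11.92
eef_pos: [0.4797, -0.1934, 0.2122]
ee_rot: [-0.0, 0.805, 0.594, -0.0]
ft_force: [-0.8, 0.3, 1.4]
grip_width: 0.0352
gripper_force: 30.2
```

Run:
```python
from h import *
o=r.get_obs();print({k:np.round(o[k],3) for k in('eef_pos','ee_rot','ft_force','torque','grip_width','qpos')})
```

```text
{'eef_pos': array([ 0.48 , -0.193,  0.212]), 'ee_rot': array([-0.   ,  0.805,  0.594, -0.   ]), 'ft_force': array([-0.824,  0.294,  1.435]), 'torque': array([ 0.015,  0.238, -0.011]), 'grip_width': np.float64(0.035), 'qpos': array([-0.381,  0.042,  0.738,  1.826, -0.029,  1.284,  0.066])}
```

There is no resisting torque at 0.35 rad, past the wrong-way stop limit, so it seems to be opening. I'll continue to about 0.95 rad.

>>> jog_arm([
  [[0, 0, 0.015], [0, 0, 0], -1],
  [[0, 0, 0.03], [0, 0, 0], -1],
  [[0, 0, 0.045], [0, 0, 0], -1],
  [[0, 0, 0.06], [0, 0, 0], -1],
  [[0, 0, 0.075], [0, 0, 0], -1],
  [[0, 0, 0.09], [0, 0, 0], -1],
  [[0, 0, 0.097], [0, 0, 0], -1],
  [[0, 0, 0.097], [0, 0, 0], -1],
])

```text
time_s: 12.92
eef_pos: [0.479, -0.1933, 0.2122]
ee_rot: [-0.001, 0.946, 0.325, -0.001]
ft_force: [-4.0, 0.7, 3.8]
grip_width: 0.0352
gripper_force: 30.4
```

Run:
```python
from h import *
o=r.get_obs();print({k:np.round(o[k],3) for k in('eef_pos','ee_rot','ft_force','torque','grip_width','qpos')})
```

```text
{'eef_pos': array([ 0.479, -0.193,  0.212]), 'ee_rot': array([-0.001,  0.946,  0.325, -0.001]), 'ft_force': array([-3.977,  0.746,  3.815]), 'torque': array([ 0.19 ,  0.928, -0.107]), 'grip_width': np.float64(0.035), 'qpos': array([-0.397,  0.042,  0.755,  1.827, -0.03 ,  1.286, -0.541])}
```

>>> jog_arm([
  [[0, 0, 0.007], [0, 0, 0], -1],
  [[0, 0, 0.007], [0, 0, -0.02], -1],
  [[0, 0, 0.007], [0, 0, -0.04], -1],
  [[0, 0, 0.007], [0, 0, -0.06], -1],
  [[0, 0, 0.007], [0, 0, -0.06], -1],
])

```text
time_s: 13.55
eef_pos: [0.4793, -0.1936, 0.2195]
ee_rot: [-0.0, 0.953, 0.304, -0.001]
ft_force: [-5.0, -0.0, -1.0]
grip_width: 0.0352
gripper_force: 30.1
```

The knob rose 7 mm carrying only its own weight, so it is free. I'll lift it to 60 mm.

>>> jog_arm([
  [[0, 0, 0], [0, 0, -0.06], -1],
  [[0, 0, 0], [0, 0, -0.12], -1],
  [[0, 0, 0], [0, 0, -0.2], -1],
  [[0, 0, 0], [0, 0, -0.28], -1],
  [[0, 0, 0], [0, 0, -0.36], -1],
  [[0, 0, 0], [0, 0, -0.437], -1],
  [[0, 0, 0], [0, 0, -0.437], -1],
  [[0, 0, 0], [0, 0, -0.437], -1],
])

```text
time_s: 14.55
eef_pos: [0.4798, -0.1933, 0.2717]
ee_rot: [-0.0, 0.953, 0.304, -0.0]
ft_force: [0.1, -0.8, -0.7]
grip_width: 0.0351
gripper_force: 30.3
```

Run:
```python
from h import *
s=grab('scene','s6');t=grab('top','t6')
o=np.zeros((600,800,3),np.uint8)
o[:,:400]=cv2.resize(s['pixels'][120:240,280:360,::-1],(400,600),interpolation=cv2.INTER_CUBIC)
im=cv2.normalize(t['pixels'][190:250,350:410,::-1],None,0,255,cv2.NORM_MINMAX)
o[:400,400:]=cv2.resize(im,(400,400),interpolation=cv2.INTER_CUBIC)
cv2.imwrite('pics/m6.png',o);b=r.get_obs();print(b['eef_pos'],b['ft_force'],b['grip_width'])
```

```text
[ 0.47967965 -0.19322946  0.27154413] [-1.02946859 -0.19367524 -1.60978183] 0.03497639527919737
```

View pics/m6.png

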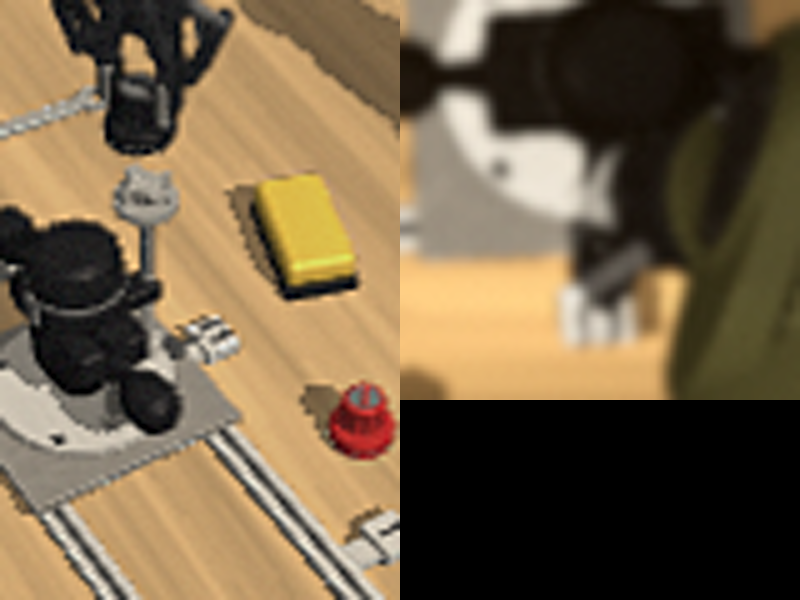

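The knob is off and upright above the bare locking head, and nothing else has been disturbed. I'll check numerically that the sled did not shift during the twist.

Run:
```python
from h import *
f=lambda t:cv2.cvtColor(load(t)['pixels'],cv2.COLOR_RGB2GRAY)
a,b=f('t5').astype(np.float32),f('t6').astype(np.float32)
tp=cv2.resize(a[185:218,345:378],None,fx=10,fy=10,interpolation=cv2.INTER_CUBIC)
S=cv2.resize(b[181:222,341:382],None,fx=10,fy=10,interpolation=cv2.INTER_CUBIC)
m=cv2.matchTemplate(S,tp,cv2.TM_CCOEFF_NORMED);_,v,_,l=cv2.minMaxLoc(m);print('shift px',(np.array(l)-40)/10,v)
# left/right edges of sled plate before any move (t0) vs now: far strip
t0=f('top0').astype(np.float32)
tp=cv2.resize(t0[178:230,300:332],None,fx=10,fy=10,interpolation=cv2.INTER_CUBIC)
S=cv2.resize(a[170:235,335:382],None,fx=10,fy=10,interpolation=cv2.INTER_CUBIC)
m=cv2.matchTemplate(S,tp,cv2.TM_CCOEFF_NORMED);_,v,_,l=cv2.minMaxLoc(m);print('shift 0->5 px',np.array(l)/10+[35,-8],v)
```

```text
shift px [0. 0.] 0.9995781183242798
shift 0->5 px [43.2 -2.1] 0.9670961499214172
```

```bash
python3 -c "
from workcell import r
print(r.sign_off())"
```

```text
the job is handed in; nothing more can be done
None
```

The job is handed in, result not reported back: the router is at the bit-change mark, pointer between the two ribs (about 2 mm off the middle), and the knob, which opened clockwise, is held upright about 6 cm above its seat.

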